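# Open the reservoir over its pouring lip

### The job

Two pewter lamp reservoirs with brass turning caps are screwed to the sill. On the one with the broad open pouring lip (not the one with the thin drip tube), turn the cap by its raised bar until the opening in the cap stands squarely in line with the lip, then let go. Leave the other reservoir's cap, the lantern slide and the lens hood as they are.

Things in the scene. Friction and masses are not known exactly. Their poses are not given: they have to be found in the camera images.
- cap (a joint): Angle (rad) of the brass cap on the reservoir with the lip: 0 when its opening is exactly in line with the lip, growing counter-clockwise seen from above. Starts at about -1.3 to -0.6, so turn counter-clockwise by that amount. Vertical axis, light friction (about 0.03 N m), stays where left, no stop at the lip (stops at -1.75 and 1.75).
- cap_grip (a point): On that cap's vertical axis, inside its raised grip bar, 76 mm above the sill; turns with the cap; z up, x level towards the cap's opening. Bar: 12 mm thick along y, x from -31 to +21 mm, from 56 mm (top face of the 114 mm round cap) to 88 mm above the sill; grip its flat sides from above, closing along y. The opening is a 48 degree wedge window 22 to 52 mm from the axis.
- lip (a point): Middle of the outer end of the broad trough-shaped pouring lip of the same pewter reservoir (114 mm across, foot 140 mm, fixed): 98 mm from the cap's axis, 49 mm above the sill; x level outwards along the lip, z up. The lip is 40 mm wide and sticks out 41 mm; the pour hole lies just behind it, under the cap.
- other_cap_opening (a point): Bystander, leave alone: middle of the opening in the brass cap of the other fixed pewter reservoir (36 mm from its axis, 56 mm above the sill; x outwards from that axis). Same drum, cap and bar (top 88 mm up), but with only a 7 mm thin drip tube and no lip.
- slide_mid (a point): Bystander, leave alone: centre of a glass lantern slide in a dull red card-toned mount, 82 x 82 x 5 mm, lying flat and loose on the sill (2.5 mm up).
- hood_mid (a point): Bystander, leave alone: centre of a turned boxwood lens hood, an open flared ring 60 mm across at the top, 48 mm at the foot and 42 mm high, standing loose on the sill (21 mm up).

How it is judged:
By the outcome, as a careful person would: the job done as asked, in the order asked, and still so for the second after the job is handed in, with the robot touching nothing.
It also fails if it takes over 38 s, if anything falls off the work surface, if the arm or the gripper's body presses on something with over 40 N, if the wrist force passes 120 N, or if a joint passes its speed limit or range.

### The arm

A 6-joint arm with a two-finger parallel gripper is mounted at the origin on the work surface. World frame = base frame: x ahead of the robot, y to its left, z up, the work surface at z = 0. Lengths are in m, angles in rad, forces in N, time in s.
With the tool pointing down it reaches from about 0.35 to 0.725 m from the base axis. Payload 4.3 kg.
Tool frame: the origin (TCP) lies at the very end of the fingers, on their centre line; the grasp point (between the pads) lies tcp_to_grasp behind it (tcp_to_grasp is the distance from the TCP to the grasp point, in m); z points along the fingers, y is the direction in which the jaws open and shut (so a half turn about z gives the same grasp; the last joint's range is limited). The gripper opens to 85 mm and grips with 20 to 120 N. Pads are 22 mm wide; open, the fingers measure 114 mm over their backs; the gripper's body (76 mm by 85 mm) begins 54 mm behind the grasp point. The pads swing forward as they close: fully open they stand 13 mm farther back than shut.
Start: joints at [-1.325, 0.377, 0.081, 1.274, 0, 1.46], TCP at [0.2, -0.539, 0.196] pointing down, gripper open.
Joint ranges: [-2.72, 2.72], [-0.84, 1.66], [-1.02, 1.22], [-1.77, 2.12], [-1.37, 1.28], [-3.14, 3.14]. Speed limits (rad/s): [2.57, 2.57, 3.14, 3.14, 3.14, 3.14].

### API

Orientations are given as a unit quaternion [x, y, z, w].
In Python, from rig import observe, snapshot, job_done, regions_of, tcp_to_grasp gives the robot as it stands.
- The arm moves only by the tool jog_arm, never from a script. Its argument "steps" is a list of rows, each an object with "offset": the shift along the world's x, y, z each as a share of 500 mm, from -1 to 1, a list of three; "spin": the turn about the world's z as a share of pi rad, from -1 to 1. A call has 1 to 12 rows; each row shifts and turns the commanded pose from where the row before left it; what a row does not reach is not made up. A row lasts 1/12 s, in which the tool goes at most 41.7 mm and 7.16 degrees, less where a joint would pass 70% of its speed; a pose out of reach is approached as far as the arm can. A call with a number of a shift or a turn outside -1 to 1 is refused whole. A call with a gripper value outside its range is refused whole. "fingers" is the opening, from 0 (shut) to 1 (fully open), set as the call begins (left out, the last holds). The fingers move at their own pace and stop on an object; "force" is the grip in N (left out, the last holds). Time passes only in rows, so rows that do not move let the fingers close. It gives the time, the measured TCP pose, the force and the opening at its end, in the units of the state.
- observe(): the state, without advancing time (a new reading comes with each control period).
- snapshot(name): name is "scene" or "top" or "wrist"; returns a dict with "frame" (400x640x3 uint8, blue, green, red), "depth" (400x640 float32, m along the optical axis (not along the pixel's ray), 0 where there is no reading), "fx", "fy", "cx", "cy" (pixels), "dist" ([k1, k2, p1, p2, k3] as OpenCV has them; the pictures are not rectified), "origin" and "attitude" of the camera in the world. Camera axes: x right, y up, looking along -z (the intrinsics and any distortion apply to the point x, -y, -z); pixel columns grow to the right and rows downward; lengths in m; the calibration is good to about 2 mm. A picture is of the moment at which its call begins.
- job_done(): hands the job in, once; it reports no verdict.
Trained networks look in a picture, given as the dict that the camera call returned (one of the last four; its "shot" number tells which), for a name from the list of things; names that differ only in an ending like _2 or _b are one class to them, and where a whole thing is asked for, a point or a joint stands for the part that bears it (a point fixed in the world has none). Each returns a list of dicts, best first, with "conf" (0 to 1); they miss things now and then, are a little off and sometimes report something else, mostly with a low value. They report only what shows in the picture. A call takes as long as a camera call.
- regions_of(picture, thing): "pixels" (400x640 bool, what is visible of it) and "rect" ([left, top, width, height] in pixels, round what is visible of it).
The state is a dict: "t": time; "q": joint angles; "qvel": joint speeds; "joint_torque": joint torques, N m; "ee_pos": TCP position; "orientation": TCP orientation; "force": force on the tool from outside, world axes, zero at the start; "moment": the same for the moment, N m; "width": opening from 0.0 (shut) to 1.0 (fully open).
Only numpy, scipy, OpenCV 4.12 (cv2) and the standard library are available. Lean on these libraries where they do the work, as an engineer would, in place of code of your own. Each camera call takes 0.05 s, during which the arm holds its last target.

## Working session

There is one attempt and no reset: what is moved stays moved. The work goes in short steps, Python scripts to look and compute and a tool call to move; the robot and the scene stay as the last step left them, time stands still between calls to the robot, and variables do not carry over. Pictures are saved under pics/ and viewed, and the job is handed in when it is done.

Besides the shell and the picture viewer there is one more tool, called in YAML: its name, and indented under it one key for each argument. jog_arm: Moves the arm, as the interface text tells. Its arguments: {"type":"object","properties":{"steps":{"type":"array","items":{"type":"object","properties":{"offset":{"type":"array","items":{"type":"number","minimum":-1,"maximum":1}},"spin":{"type":"number","minimum":-1,"maximum":1}}}},"fingers":{"type":"number"},"force":{"type":"number"}},"required":["steps"]}

```bash
mkdir -p pics; ls; cat > h.py <<'E'
import numpy as np, cv2
from rig import observe, snapshot, job_done, regions_of, tcp_to_grasp
from scipy.spatial.transform import Rotation as R
def att(s):
    a=np.array(s["attitude"],float)
    return R.from_quat(a).as_matrix() if a.size==4 else a.reshape(3,3)
def cloud(s):
    h,w=s["depth"].shape
    K=np.array([[s["fx"],0,s["cx"]],[0,s["fy"],s["cy"]],[0,0,1]],float)
    v,u=np.mgrid[0:h,0:w]
    p=cv2.undistortPoints(np.stack([u,v],-1).reshape(-1,1,2).astype(np.float64),K,np.array(s["dist"],float)).reshape(h,w,2)
    d=s["depth"]
    c=np.stack([p[...,0]*d,-p[...,1]*d,-d],-1)
    P=c@att(s).T+np.array(s["origin"])
    P[d<=0]=np.nan
    return P
E
python3 - <<'E'
from h import *
print(tcp_to_grasp if not callable(tcp_to_grasp) else tcp_to_grasp()); o=observe(); print(o)
for n in("top","scene"):
    s=snapshot(n); cv2.imwrite(f"pics/{n}0.png",s["frame"]); print(n,s["origin"],s["attitude"])
    P=cloud(s); np.save(f"{n}P.npy",P); np.save(n+"F.npy",s["frame"])
    for t in("cap","cap_grip","lip","other_cap_opening","slide_mid","hood_mid"):
        for r in regions_of(s,t)[:3]:
            m=r["pixels"]; print(t,round(r["conf"],2),r["rect"],np.nanmedian(P[m],0).round(3))
E
```

```text
pics
0.0187
{'t': 0.0, 'q': array([-1.32527964e+00,  3.78073576e-01,  7.96756553e-02,  1.27438512e+00,
        1.41767905e-05,  1.46048022e+00]), 'qvel': array([ 0.00054832,  0.00073012,  0.00180461,  0.00187095,  0.00020681,
       -0.00045064]), 'joint_torque': array([-1.41132325e-03, -4.63606668e+01,  2.69874805e+01,  2.07441364e-02,
       -2.20044058e-04,  9.53974137e-06]), 'ee_pos': array([ 0.20014483, -0.53830031,  0.19467419]), 'orientation': array([ 9.84214099e-01,  1.76979150e-01, -6.00278037e-05, -9.91565768e-04]), 'force': array([-0.64579984,  0.29833375, -0.34912774]), 'moment': array([-0.00491255,  0.01567776,  0.00903771]), 'width': 1.000584066395904}
top [ 0.41666585 -0.0117379   1.10262515] [ 0.06337393 -0.0582506  -0.69799738  0.71090806]
cap 0.98 [203.1, 239.7, 47.3, 47.6] [0.46  0.198 0.057]
cap_grip 0.78 [199.9, 238.3, 50.7, 47.0] [0.462 0.198 0.057]
lip 0.82 [203.6, 222.6, 55.6, 71.7] [0.468 0.182 0.055]
other_cap_opening 0.6 [386.5, 208.1, 50.0, 49.0] [ 0.536 -0.227  0.056]
slide_mid 0.8 [311.5, 138.3, 35.9, 37.6] [ 0.729 -0.039  0.005]
hood_mid 0.57 [296.4, 245.4, 26.0, 27.4] [0.486 0.011 0.035]
scene [1.10647057 0.36452455 0.63063961] [0.1819013  0.36559398 0.81054421 0.41984646]
cap 0.72 [411.2, 186.3, 54.3, 41.5] [0.473 0.205 0.057]
cap_grip 0.77 [408.0, 187.1, 59.9, 40.5] [0.473 0.206 0.057]
lip 0.92 [394.7, 188.2, 70.3, 60.1] [0.496 0.205 0.051]
lip 0.27 [243.4, 233.2, 51.9, 42.2] [ 0.731 -0.035  0.006]
other_cap_opening 0.8 [234.5, 136.8, 45.2, 35.2] [ 0.546 -0.219  0.057]
slide_mid 0.96 [241.9, 232.1, 54.5, 43.0] [ 0.732 -0.035  0.006]
hood_mid 0.73 [339.5, 174.4, 28.0, 26.3] [0.478 0.012 0.029]
```

```bash
python3 - <<'E'
import numpy as np,cv2
F=np.load("topF.npy"); a=cv2.resize(F[205:305,180:280],(400,400),interpolation=cv2.INTER_CUBIC)
b=cv2.resize(F[185:285,360:460],(400,400),interpolation=cv2.INTER_CUBIC)
cv2.imwrite("pics/crop0.png",np.hstack([a,b]))
F=np.load("sceneF.npy"); cv2.imwrite("pics/crop1.png",cv2.resize(F[165:265,380:480],(600,600),interpolation=cv2.INTER_CUBIC))
E
```

```text
(no output)
```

View pics/crop0.png

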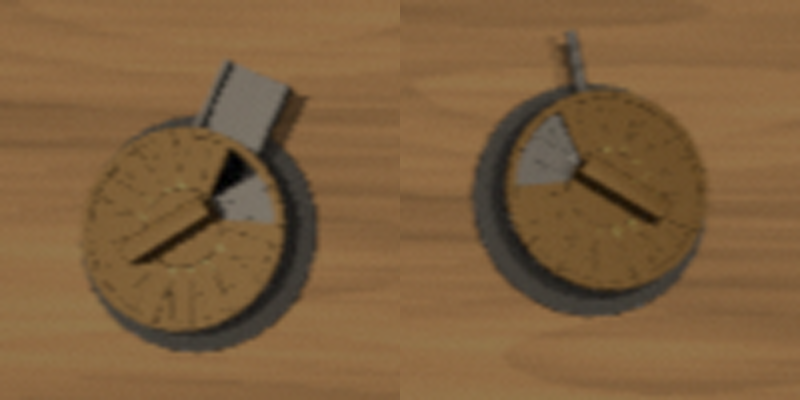

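View pics/crop1.png

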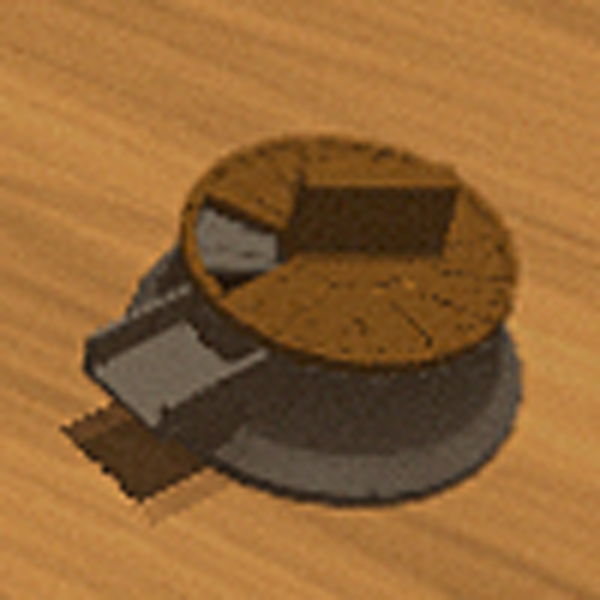

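View pics/top0.png

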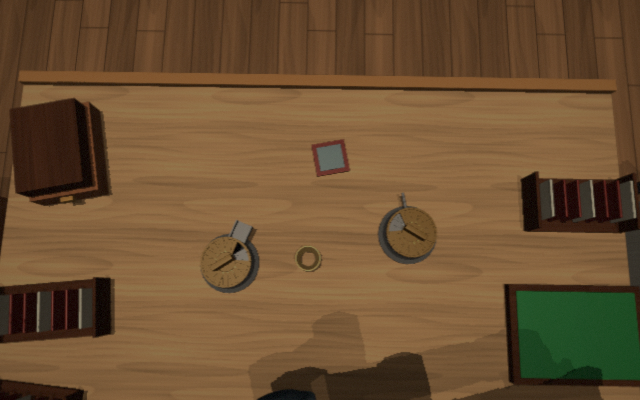

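The left reservoir, at about px (227,262), has the broad lip up and to the right at (241,231), and the opening is clockwise of it. The right one, at (411,233), has the thin tube. I'll take coarse numbers now, then refine with the wrist camera.

```bash
cat >> h.py <<'E'
from scipy.optimize import least_squares
def fitcircle(P,c0,zr=(0.052,0.062),r=0.057):
    m=np.isfinite(P[...,2])&(P[...,2]>zr[0])&(P[...,2]<zr[1])&(np.hypot(P[...,0]-c0[0],P[...,1]-c0[1])<0.068)
    q=P[m][:,:2]
    hull=cv2.convexHull(q.astype(np.float32)).reshape(-1,2)
    f=least_squares(lambda c:np.hypot(*(hull-c[:2]).T)-c[2],[*c0,r],loss="soft_l1",f_scale=0.002)
    return f.x,len(q),m
E
python3 - <<'E'
from h import *
for n in("top","scene"):
    P=np.load(n+"P.npy")
    c,k,m=fitcircle(P,(0.462,0.2)); print(n,c.round(4),k,np.nanmedian(P[m],0).round(4))
    rho=np.hypot(P[...,0]-c[0],P[...,1]-c[1]); ang=np.arctan2(P[...,1]-c[1],P[...,0]-c[0])
    L=(rho>0.066)&(rho<0.1)&(P[...,2]>0.03)&(P[...,2]<0.07)
    v=P[L][:,:2]-c[:2]; print("lip",L.sum(),np.degrees(np.arctan2(*v.mean(0)[::-1])),np.nanmedian(P[L][:,2]))
    B=(rho<0.04)&(P[...,2]>0.075)
    q=P[B][:,:2]; print("bar",B.sum(),(q.mean(0)-c[:2]).round(4)); 
    u,s,vt=np.linalg.svd(q-q.mean(0)); print(np.degrees(np.arctan2(vt[0,1],vt[0,0])),s/np.sqrt(len(q)),np.median(P[B][:,2]))
E
```

```text
top [0.4666 0.1944 0.0569] 1655 [0.4612 0.1977 0.0564]
lip 267 -21.299340553583924 0.03668945971169557
bar 151 [-0.0028  0.0035]
123.42665857410759 [0.01537123 0.00369871] 0.08769593500067607
scene [0.4666 0.1978 0.0577] 1271 [0.4766 0.208  0.0571]
lip 343 -22.764891922764185 0.03760907642875366
bar 237 [-0.0002  0.005 ]
123.30809505460678 [0.01516081 0.00370924] 0.08703148002130356
```

jog_arm:
  steps:
    - {"offset": [0.0222, 0.0612, 0.005], "spin": 0.0238}
    - {"offset": [0.0222, 0.0612, 0.005], "spin": 0.0238}
    - {"offset": [0.0222, 0.0612, 0.005], "spin": 0.0238}
    - {"offset": [0.0222, 0.0612, 0.005], "spin": 0.0238}
    - {"offset": [0.0222, 0.0612, 0.005], "spin": 0.0238}
    - {"offset": [0.0222, 0.0612, 0.005], "spin": 0.0238}
    - {"offset": [0.0222, 0.0612, 0.005], "spin": 0.0238}
    - {"offset": [0.0222, 0.0612, 0.005], "spin": 0.0238}
    - {"offset": [0.0222, 0.0612, 0.005], "spin": 0.0238}
    - {"offset": [0.0222, 0.0612, 0.005], "spin": 0.0238}
    - {"offset": [0.0222, 0.0612, 0.005], "spin": 0.0238}
    - {"offset": [0.0222, 0.0612, 0.005], "spin": 0.0238}
  fingers: 1

```text
t: 1.7
ee_pos: [0.3338, -0.1704, 0.226]
orientation: [0.809, 0.588, 0.0, 0.0]
force: [0.4, -0.2, -0.4]
width: 1.001
```

jog_arm:
  steps:
    - {"offset": [0.0222, 0.0612, 0.005], "spin": 0.0238}
    - {"offset": [0.0222, 0.0612, 0.005], "spin": 0.0238}
    - {"offset": [0.0222, 0.0612, 0.005], "spin": 0.0238}
    - {"offset": [0.0222, 0.0612, 0.005], "spin": 0.0238}
    - {"offset": [0.0222, 0.0612, 0.005], "spin": 0.0238}
    - {"offset": [0.0222, 0.0612, 0.005], "spin": 0.0238}
    - {"offset": [0.0222, 0.0612, 0.005], "spin": 0.0238}
    - {"offset": [0.0222, 0.0612, 0.005], "spin": 0.0238}
    - {"offset": [0.0222, 0.0612, 0.005], "spin": 0.0238}
    - {"offset": [0.0222, 0.0612, 0.005], "spin": 0.0238}
    - {"offset": [0.0222, 0.0612, 0.005], "spin": 0.0238}
    - {"offset": [0.0222, 0.0612, 0.005], "spin": 0.0238}

```text
t: 2.7
ee_pos: [0.467, 0.1972, 0.2559]
orientation: [0.474, 0.881, 0.0, 0.0]
force: [0.1, -0.2, 0.6]
width: 0.999
```

jog_arm:
  steps:
    - {}
    - {}
    - {}

```text
invalid input at $.steps[0]: expected keys offset, spin
```

```bash
python3 - <<'E'
from h import *
o=observe(); print(o["t"],o["ee_pos"],o["orientation"],o["q"])
s=snapshot("wrist"); cv2.imwrite("pics/w0.png",s["frame"]); P=cloud(s); np.save("wP.npy",P); print(s["origin"],s["attitude"],s["dist"])
c,k,m=fitcircle(P,(0.467,0.197)); print(c,k,np.nanmedian(P[m],0))
E
```

```text
2.7 [0.4669888  0.19715492 0.25588703] [4.73769949e-01 8.80648585e-01 1.80263054e-04 2.69088886e-04] [ 2.74358088e-01  2.27478113e-01  2.89023462e-02  1.37158298e+00
 -1.14496155e-04  1.26149161e+00]
[0.42260139 0.26332933 0.43461925] [-0.14935735 -0.0452967   0.28392941  0.94605744] [-0.06537543  0.          0.          0.          0.        ]
[0.46660311 0.19664763 0.05711239] 6817 [0.46075801 0.20266317 0.05645149]
```

View pics/w0.png

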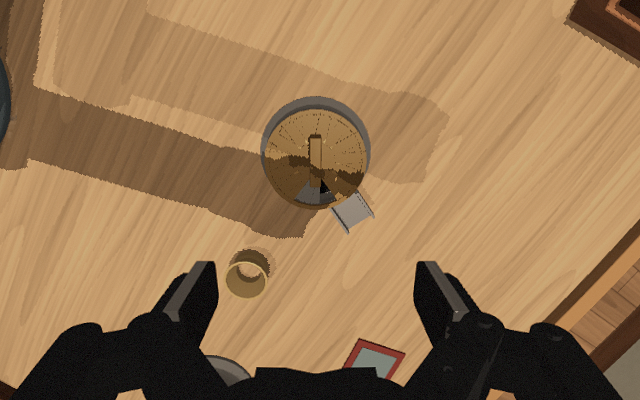

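```bash
cat >> h.py <<'E'
def lipbar(P,c,vis=True):
    rho=np.hypot(P[...,0]-c[0],P[...,1]-c[1])
    L=(rho>0.062)&(rho<0.115)&(P[...,2]>0.028)&(P[...,2]<0.07)
    n,lab,st,_=cv2.connectedComponentsWithStats(L.astype(np.uint8)); k=1+np.argmax(st[1:,4]); L=lab==k
    q=P[L][:,:2]; z=P[L][:,2]
    print("lip n",len(q),"z",np.percentile(z,[5,50,95]).round(4))
    r=cv2.minAreaRect((q*1000).astype(np.float32)); print(" rect c",r[0],"size",r[1],"ang",r[2]); 
    a=np.arctan2(r[0][1]/1000-c[1],r[0][0]/1000-c[0]); print(" lip centre angle",np.degrees(a))
    B=(rho<0.04)&(P[...,2]>0.08); q=P[B][:,:2]
    u,s,vt=np.linalg.svd(q-q.mean(0),full_matrices=False)
    r=cv2.minAreaRect((q*1000).astype(np.float32)); print(" bar c-rel",(q.mean(0)-c[:2]).round(4),"pca",np.degrees(np.arctan2(vt[0,1],vt[0,0]))-180,"rect",r[1],r[2])
    z=P[...,2]; O=(rho>0.026)&(rho<0.05)&(z<0.052)&(z>0.02); v=P[O][:,:2]-c[:2]
    v=v/np.hypot(*v.T)[:,None]; an=np.degrees(np.arctan2(v[:,1],v[:,0])); print(" open n",len(v),"mean",np.degrees(np.arctan2(*v.mean(0)[::-1])),"pct",np.percentile(an,[2,50,98]).round(1))
E
python3 - <<'E'
from h import *
P=np.load("wP.npy"); c=(0.4666,0.1966); lipbar(P,c)
rho=np.hypot(P[...,0]-c[0],P[...,1]-c[1])
# lip points only top side
for zr in((0.025,0.04),(0.036,0.044),(0.044,0.06)):
    L=(rho>0.066)&(rho<0.115)&(P[...,2]>zr[0])&(P[...,2]<zr[1]); q=P[L][:,:2]
    an=np.degrees(np.arctan2(q[:,1]-c[1],q[:,0]-c[0])); print(zr,L.sum(),np.percentile(an,[2,25,50,75,98]).round(1),np.percentile(rho[L],[2,98]))
E
```

```text
lip n 941 z [0.0349 0.0364 0.0504]
 rect c (539.6837158203125, 167.07000732421875) size (40.18532180786133, 39.22439956665039) ang 67.90655517578125
 lip centre angle -22.001519629312657
 bar c-rel [-0.0082  0.0124] pca -146.57359371447657 rect (55.30763626098633, 64.70011138916016) 84.74861907958984
 open n 324 mean -66.86261882858652 pct [-82.6 -67.4 -50.1]
(0.025, 0.04) 676 [-34.6 -28.4 -22.4 -16.3  -9.8] [0.06669746 0.09759503]
(0.036, 0.044) 371 [-35.6 -29.7 -22.9 -16.   -8.3] [0.06676393 0.09752819]
(0.044, 0.06) 165 [-38.1 -34.8 -32.3  -9.2  -5.6] [0.06657154 0.0986328 ]
```

```bash
sed -i 's/(P\[...,2\]>0.08);/(P[...,2]>0.08)\&(P[...,2]<0.095);/; s/(z<0.052)&(z>0.02)/(z<0.053)\&(z>-0.05)/' h.py; python3 - <<'E'
from h import *
P=np.load("wP.npy"); c=(0.4666,0.1966); lipbar(P,c)
E
```

```text
lip n 941 z [0.0349 0.0364 0.0504]
 rect c (539.6837158203125, 167.07000732421875) size (40.18532180786133, 39.22439956665039) ang 67.90655517578125
 lip centre angle -22.001519629312657
 bar c-rel [-0.0038  0.0058] pca -237.14502692753936 rect (11.194829940795898, 51.42699432373047) 33.179107666015625
 open n 388 mean -62.970321172671895 pct [-82.5 -64.  -38.9]
```

jog_arm:
  steps:
    - {"offset": [-0.001, 0, -0.05], "spin": 0}
    - {"offset": [-0.001, 0, -0.06], "spin": 0}
    - {"offset": [0, 0, -0.06], "spin": 0}
    - {"offset": [0, 0, -0.06], "spin": 0}
    - {"offset": [0, 0, -0.06], "spin": 0}
    - {"offset": [0, 0, -0.05], "spin": 0}
    - {"offset": [0, 0, -0.03], "spin": 0}
    - {"offset": [0, 0, -0.016], "spin": 0}
    - {"offset": [0, 0, 0], "spin": 0}

```text
t: 3.5
ee_pos: [0.4641, 0.1947, 0.061]
orientation: [0.476, 0.88, -0.001, -0.001]
force: [-0.0, 0.1, -0.4]
width: 0.998
```

jog_arm:
  steps:
    - {"offset": [0, 0, 0], "spin": 0}
    - {"offset": [0, 0, 0], "spin": 0}
    - {"offset": [0, 0, 0], "spin": 0}
    - {"offset": [0, 0, 0], "spin": 0}
    - {"offset": [0, 0, 0], "spin": 0}
    - {"offset": [0, 0, 0], "spin": 0}
    - {"offset": [0, 0, 0], "spin": 0}
    - {"offset": [0, 0, 0], "spin": 0}
    - {"offset": [0, 0, 0], "spin": 0}
    - {"offset": [0, 0, 0], "spin": 0}
  fingers: 0
  force: 25

```text
t: 4.33
ee_pos: [0.4657, 0.1953, 0.0626]
orientation: [0.476, 0.88, -0.0, -0.0]
force: [-0.3, -0.8, -0.1]
width: -0.002
```

```bash
python3 - <<'E'
from h import *
o=observe(); print(o)
E
```

```text
{'t': 4.3333, 'q': array([ 2.71500573e-01,  3.21113553e-01, -3.60010749e-01,  8.89697977e-01,
       -4.79212034e-06,  1.26288592e+00]), 'qvel': array([ 0.00029335,  0.0020143 , -0.00154967,  0.00137285,  0.00037641,
       -0.00071627]), 'joint_torque': array([ 1.23780814e-03, -4.05342865e+01,  2.39530313e+01,  8.79355230e-04,
       -5.74749293e-06,  7.15715572e-06]), 'ee_pos': array([0.46567129, 0.19533608, 0.06258865]), 'orientation': array([ 4.75641069e-01,  8.79639457e-01, -1.07319925e-05, -7.67808096e-06]), 'force': array([-0.28173412, -0.80340038, -0.11220861]), 'moment': array([ 0.00832657,  0.0235019 , -0.01269666]), 'width': -0.002173278291922287}
```

```bash
python3 - <<'E'
from h import *
for n in("wrist","scene","top"):
    s=snapshot(n); F=s["frame"]; cv2.imwrite(f"pics/{n}2.png",F if n=="wrist" else cv2.resize(F[110:290,330:550],(770,630)[0:2]) if n=="scene" else cv2.resize(F[180:320,140:320],(720,560)))
    P=cloud(s); np.save(n+"P2.npy",P)
    if n=="wrist": print(s["origin"])
E
```

```text
[0.42165479 0.26175044 0.24134339]
```

View pics/wrist2.png

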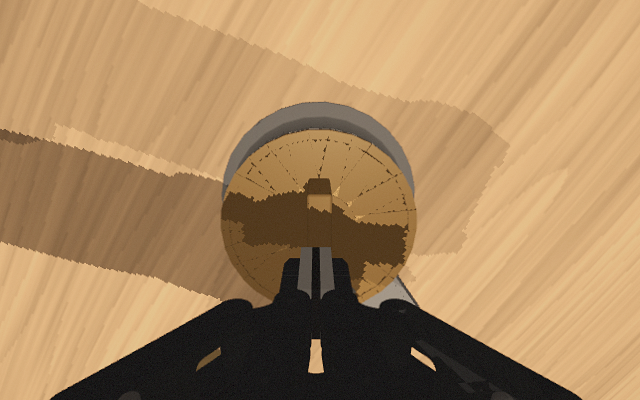

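View pics/scene2.png

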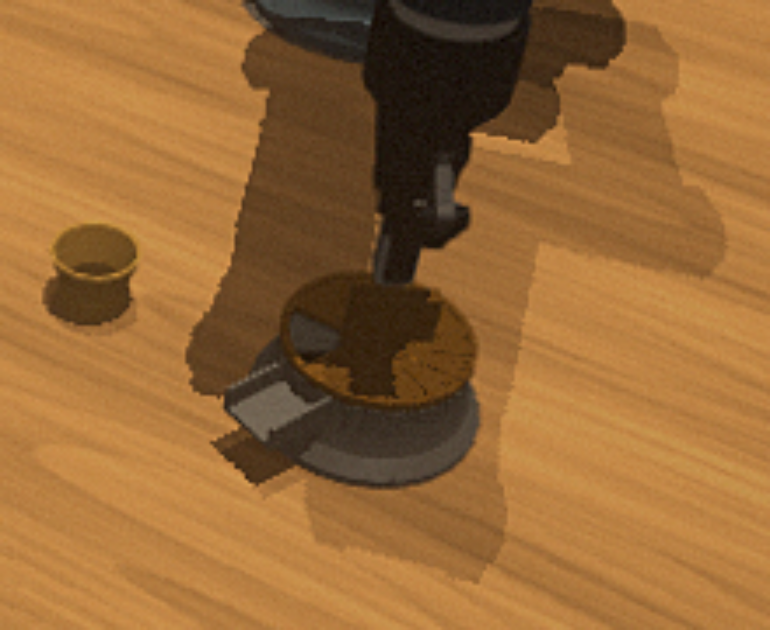

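```bash
python3 - <<'E'
from h import *
P=np.load("wristP2.npy")
for v in (185,200,205,212,220,240,246,250,256,262,270,290): print(v,P[v,300:340:8].round(3).tolist())
P=np.load("sceneP2.npy")
print("scene")
for v in range(150,205,4): print(v,P[v,440].round(3),P[v,444].round(3), P[v,450].round(3))
E
```

```text
185 [[0.443, 0.213, 0.057], [0.445, 0.219, 0.072], [0.448, 0.222, 0.073], [0.452, 0.224, 0.072], [0.458, 0.223, 0.056]]
200 [[0.448, 0.206, 0.057], [0.446, 0.218, 0.089], [0.45, 0.22, 0.089], [0.453, 0.222, 0.09], [0.463, 0.216, 0.057]]
205 [[0.45, 0.203, 0.056], [0.448, 0.215, 0.087], [0.451, 0.218, 0.089], [0.454, 0.22, 0.088], [0.465, 0.213, 0.056]]
212 [[0.452, 0.2, 0.058], [0.45, 0.212, 0.088], [0.453, 0.215, 0.089], [0.456, 0.217, 0.088], [0.467, 0.21, 0.056]]
220 [[0.454, 0.196, 0.057], [0.452, 0.209, 0.088], [0.455, 0.211, 0.088], [0.458, 0.213, 0.089], [0.47, 0.205, 0.056]]
240 [[0.461, 0.185, 0.057], [0.458, 0.2, 0.088], [0.461, 0.203, 0.09], [0.464, 0.204, 0.088], [0.477, 0.195, 0.056]]
246 [[0.463, 0.182, 0.057], [0.459, 0.197, 0.088], [0.462, 0.2, 0.089], [0.466, 0.202, 0.089], [0.479, 0.192, 0.058]]
250 [[0.465, 0.179, 0.057], [0.456, 0.203, 0.105], [0.459, 0.206, 0.107], [0.462, 0.207, 0.106], [0.48, 0.19, 0.057]]
256 [[0.453, 0.201, 0.111], [0.456, 0.203, 0.112], [0.459, 0.205, 0.111], [0.462, 0.207, 0.112], [0.483, 0.186, 0.057]]
262 [[0.453, 0.202, 0.118], [0.456, 0
[... 521 characters left out ...]
 [0.482 0.187 0.172] [0.487 0.196 0.18 ] [0.499 0.209 0.193]
166 [0.489 0.19  0.169] [0.484 0.196 0.169] [0.479 0.206 0.169]
170 [0.477 0.189 0.151] [0.482 0.198 0.158] [0.52  0.218 0.192]
174 [0.481 0.192 0.146] [0.498 0.204 0.162] [0.521 0.22  0.184]
178 [0.476 0.192 0.133] [0.504 0.207 0.158] [0.489 0.214 0.152]
182 [0.473 0.193 0.122] [0.476 0.201 0.127] [0.31  0.172 0.001]
186 [0.478 0.196 0.116] [0.477 0.203 0.119] [0.325 0.178 0.002]
190 [0.478 0.198 0.107] [0.475 0.205 0.108] [0.338 0.184 0.001]
194 [0.469 0.197 0.09 ] [0.464 0.204 0.089] [0.457 0.214 0.089]
198 [0.472 0.2   0.082] [0.467 0.206 0.082] [0.461 0.217 0.083]
202 [0.471 0.202 0.072] [0.465 0.208 0.07 ] [0.459 0.218 0.071]
```

View pics/top2.png

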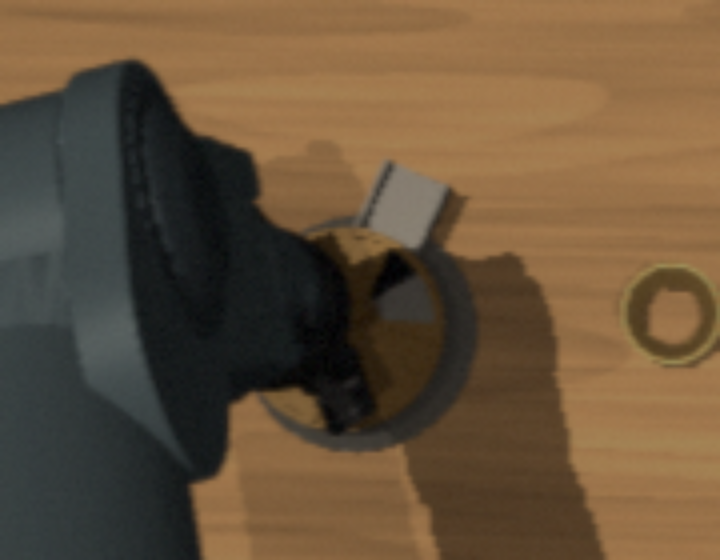

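```bash
python3 - <<'E'
from h import *
P=np.load("wP.npy")
for u in (205,212,420,428,435):
  print(u,[(v,P[v,u].round(3).tolist()) for v in range(258,300,6)])
P=np.load("sceneP2.npy")
for v in range(186,196): print(v,P[v,434:448:2].round(3)[:,2])
P=np.load("wristP2.npy"); print("palm",P[350,300:332:6].round(3).tolist(),P[385,300:332:6].round(3).tolist())
E
```

```text
205 [(258, [0.419, -0.016, -0.0]), (264, [0.423, 0.182, 0.312]), (270, [0.424, 0.183, 0.317]), (276, [0.425, 0.182, 0.319]), (282, [0.426, 0.18, 0.32]), (288, [0.428, 0.178, 0.32]), (294, [0.429, 0.177, 0.321])]
212 [(258, [0.427, -0.01, 0.001]), (264, [0.425, 0.183, 0.311]), (270, [0.427, 0.181, 0.311]), (276, [0.428, 0.178, 0.311]), (282, [0.429, 0.177, 0.313]), (288, [0.43, 0.174, 0.312]), (294, [0.432, 0.172, 0.314])]
420 [(258, [0.674, 0.153, -0.0]), (264, [0.496, 0.23, 0.311]), (270, [0.497, 0.228, 0.311]), (276, [0.499, 0.226, 0.312]), (282, [0.5, 0.224, 0.313]), (288, [0.501, 0.222, 0.314]), (294, [0.503, 0.22, 0.315])]
428 [(258, [0.683, 0.159, 0.001]), (264, [0.498, 0.232, 0.312]), (270, [0.496, 0.231, 0.318]), (276, [0.496, 0.23, 0.32]), (282, [0.497, 0.228, 0.322]), (288, [0.499, 0.226, 0.322]), (294, [0.5, 0.224, 0.322])]
435 [(258, [0.692, 0.165, 0.001]), (264, [0.501, 0.233, 0.311]), (270, [0.499, 0.233, 0.317]), (276, [0.498, 0.231, 0.321]), (282, [0.497, 0.231, 0.325]), (288, [0.496, 0.23, 0.329]), (294, [0.496, 0.229, 0.331])]
186 [0.002 0.108 0.112 0.116 0.118 0.119 0.119]
187 [0.058 0.106 0.11  0.116 0.115 0.113 0.116]
188 [0.059 0.105 0.108 0.114 0.113 0.113 0.113]
189 [0.057 0.057 0.105 0.11  0.11  0.111 0.11 ]
190 [0.056 0.058 0.104 0.107 0.106 0.108 0.107]
191 [0.056 0.058 0.057 0.057 0.058 0.056 0.058]
192 [0.089 0.089 0.09  0.091 0.088 0.09  0.089]
193 [0.087 0.087 0.089 0.089 0.089 0.089 0.09 ]
194 [0.089 0.089 0.09  0.09  0.088 0.089 0.089]
195 [0.088 0.09  0.089 0.088 0.088 0.088 0.088]
palm [[0.455, 0.203, 0.166], [0.466, 0.189, 0.147], [0.538, 0.079, 0.001], [0.543, 0.081, 0.001], [0.471, 0.192, 0.147], [0.463, 0.206, 0.165]] [[0.455, 0.204, 0.179], [0.457, 0.204, 0.178], [0.458, 0.204, 0.178], [0.459, 0.205, 0.178], [0.461, 0.206, 0.178], [0.462, 0.207, 0.178]]
```

The fingers shut on nothing. Both cameras put the fingertips at z≈0.104 (bar top 0.088), so the real tips are about 42 mm above the reported TCP, while xy agrees. I'll reopen and go 40 mm lower, trusting the vision.

jog_arm:
  steps:
    - {"offset": [0, 0, 0], "spin": 0}
    - {"offset": [0, 0, 0], "spin": 0}
    - {"offset": [0, 0, 0], "spin": 0}
    - {"offset": [0, 0, 0], "spin": 0}
    - {"offset": [0, 0, 0], "spin": 0}
    - {"offset": [0, 0.002, 0], "spin": 0}
    - {"offset": [0, 0.002, 0], "spin": 0}
  fingers: 0.6

```text
t: 5.07
ee_pos: [0.4657, 0.1974, 0.0626]
orientation: [0.476, 0.88, 0.0, 0.0]
force: [0.6, -0.2, -0.8]
width: 0.601
```

jog_arm:
  steps:
    - {"offset": [0, 0, -0.016], "spin": 0}
    - {"offset": [0, 0, -0.016], "spin": 0}
    - {"offset": [0, 0, -0.016], "spin": 0}
    - {"offset": [0, 0, -0.016], "spin": 0}
    - {"offset": [0, 0, -0.014], "spin": 0}
    - {"offset": [0, 0, 0], "spin": 0}

```text
t: 5.57
ee_pos: [0.464, 0.1969, 0.0215]
orientation: [0.476, 0.88, -0.001, -0.001]
force: [-0.2, 0.2, -0.2]
width: 0.602
```

```bash
python3 - <<'E'
from h import *
o=observe(); print(o["t"],o["ee_pos"],o["force"],o["width"])
for n in("wrist","scene"):
    s=snapshot(n); F=s["frame"]; cv2.imwrite(f"pics/{n}3.png",F if n=="wrist" else cv2.resize(F[110:290,330:550],(770,630)))
    P=cloud(s); np.save(n+"P3.npy",P)
E
```

```text
5.5667 [0.46398239 0.19685819 0.02153166] [-0.23018206  0.21825513 -0.163952  ] 0.6020297260656997
```

View pics/wrist3.png

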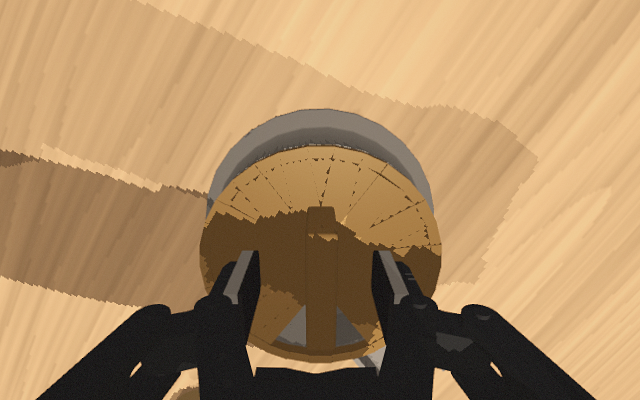

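View pics/scene3.png

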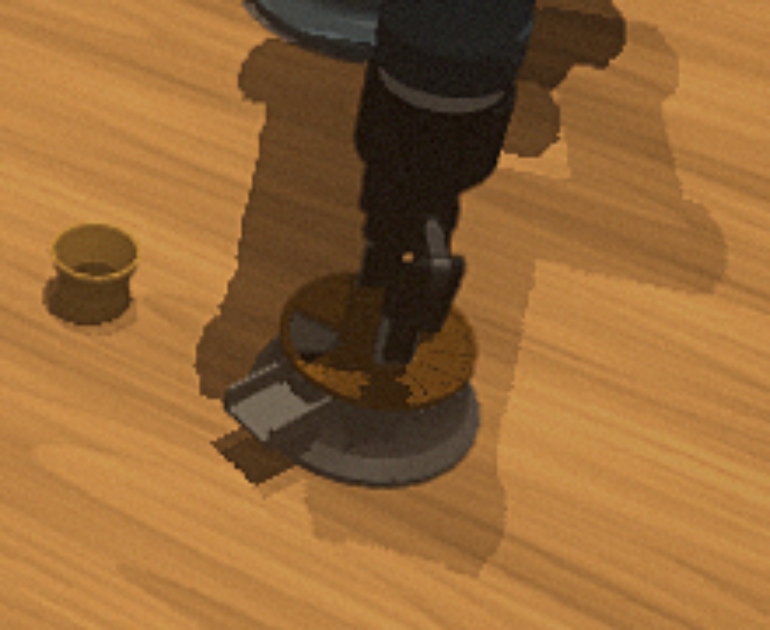

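The open fingers now straddle the bar: inner pad edges at px 259 and 373, bar at about 321. Closing.

jog_arm:
  steps:
    - {"offset": [0, 0, 0], "spin": 0}
    - {"offset": [0, 0, 0], "spin": 0}
    - {"offset": [0, 0, 0], "spin": 0}
    - {"offset": [0, 0, 0], "spin": 0}
    - {"offset": [0, 0, 0], "spin": 0}
    - {"offset": [0, 0, 0], "spin": 0}
    - {"offset": [0, 0, 0], "spin": 0}
    - {"offset": [0, 0, 0], "spin": 0}
  fingers: 0
  force: 25

```text
t: 6.33
ee_pos: [0.4663, 0.1975, 0.0241]
orientation: [0.476, 0.88, 0.0, 0.0]
force: [-0.8, -0.3, 4.7]
width: 0.135
```

```bash
python3 - <<'E'
from h import *
o=observe(); print(o["t"],o["ee_pos"],o["orientation"],o["force"],o["moment"],o["width"]); x,y=o["orientation"][:2]; print(np.degrees(2*np.arctan2(y,x))-180)
E
```

```text
6.3333 [0.4662914  0.19754846 0.02411976] [4.75620199e-01 8.79650511e-01 4.69991461e-04 4.29349743e-04] [-0.76828338 -0.32217019  4.70019455] [0.04277475 0.03255239 0.00766949] 0.13549777790732417
-56.799490167164635
```

jog_arm:
  steps:
    - {"offset": [0, 0, 0], "spin": 0.01}
    - {"offset": [0, 0, 0], "spin": 0.02}
    - {"offset": [0, 0, 0], "spin": 0.02}
    - {"offset": [0, 0, 0], "spin": 0.02}
    - {"offset": [0, 0, 0], "spin": 0.02}
    - {"offset": [0, 0, 0], "spin": 0.02}
    - {"offset": [0, 0, 0], "spin": 0.02}
    - {"offset": [0, 0, 0], "spin": 0.02}
    - {"offset": [0, 0, 0], "spin": 0.02}
    - {"offset": [0, 0, 0], "spin": 0.013}
    - {"offset": [0, 0, 0], "spin": 0.01}
    - {"offset": [0, 0, 0], "spin": 0}

```text
t: 7.33
ee_pos: [0.4657, 0.1969, 0.0241]
orientation: [0.191, 0.982, -0.0, 0.0]
force: [-1.4, -2.0, 7.1]
width: 0.137
```

jog_arm:
  steps:
    - {"offset": [0, 0, 0], "spin": 0}
    - {"offset": [0, 0, 0], "spin": 0}
    - {"offset": [0, 0, 0], "spin": 0}

```text
t: 7.58
ee_pos: [0.4657, 0.1969, 0.0241]
orientation: [0.191, 0.982, -0.0, 0.0]
force: [-2.2, -2.0, 6.2]
width: 0.14
```

```bash
python3 - <<'E'
from h import *
o=observe(); print(o["t"],o["ee_pos"],o["orientation"],o["force"],o["moment"],o["width"]); x,y=o["orientation"][:2]; print(np.degrees(2*np.arctan2(y,x))-180)
for n in("wrist","scene"):
    s=snapshot(n); F=s["frame"]; cv2.imwrite(f"pics/{n}4.png",F if n=="wrist" else cv2.resize(F[110:290,330:550],(770,630)))
    if n=="wrist":
        P=cloud(s); np.save(n+"P4.npy",P); lipbar(P,(.466,.1973))
E
```

```text
7.5833 [0.46572906 0.19690361 0.02411281] [ 1.91379209e-01  9.81516056e-01 -4.02780561e-04  2.60780709e-04] [-2.24885872 -2.04948571  6.21433436] [-0.20907087  0.26300306 -0.01053119] 0.14007861437140667
-22.06657097859616
lip n 587 z [0.0353 0.0361 0.037 ]
 rect c (542.20166015625, 166.05885314941406) size (27.92600440979004, 13.397689819335938) ang 67.01701354980469
 lip centre angle -22.292641849109604
 bar c-rel [-0.0083  0.003 ] pca -201.9390442161899 rect (51.00526809692383, 35.170169830322266) 3.628345489501953h.py:36: RuntimeWarning: Mean of empty slice.
  v=v/np.hypot(*v.T)[:,None]; an=np.degrees(np.arctan2(v[:,1],v[:,0])); print(" open n",len(v),"mean",np.degrees(np.arctan2(*v.mean(0)[::-1])),"pct",np.percentile(an,[2,50,98]).round(1))
  ret = um.true_divide(
Traceback (most recent call last):
  File "h.py", line 36, in lipbar
    v=v/np.hypot(*v.T)[:,None]; an=np.degrees(np.arctan2(v[:,1],v[:,0])); print(" open n",len(v),"mean",np.degrees(np.arctan2(*v.mean(0)[::-1])),"pct",np.percentile(an,[2,50,98]).round(1))
                                                                                                                                                       ~~~~~~~~~~~~~^^^^^^^^^^^^^^
IndexError: index -1 is out of bounds for axis 0 with size 0
```

View pics/wrist4.png

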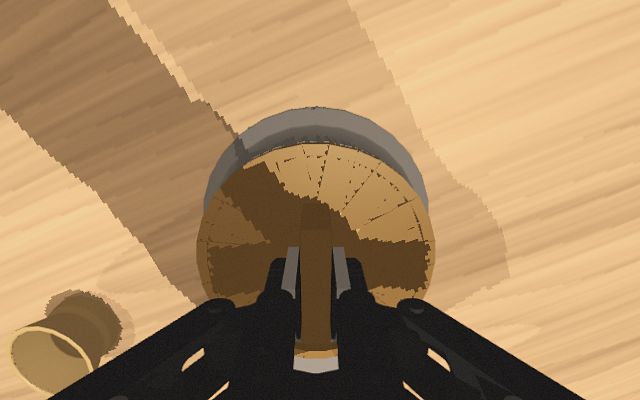

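jog_arm:
  steps:
    - {"offset": [0, 0, 0], "spin": 0}
    - {"offset": [0, 0, 0], "spin": 0}
    - {"offset": [0, 0, 0], "spin": 0}
    - {"offset": [0, 0, 0], "spin": 0}
    - {"offset": [0, 0, 0], "spin": 0}
    - {"offset": [0, 0, 0], "spin": 0}
  fingers: 0.6

```text
t: 8.13
ee_pos: [0.4656, 0.1974, 0.0235]
orientation: [0.191, 0.982, -0.0, -0.0]
force: [-0.3, -0.0, -0.3]
width: 0.598
```

jog_arm:
  steps:
    - {"offset": [0, 0, 0.02], "spin": 0}
    - {"offset": [0, 0, 0.04], "spin": 0}
    - {"offset": [0, 0, 0.06], "spin": 0}
    - {"offset": [0, 0, 0.06], "spin": 0}
    - {"offset": [0, 0, 0.06], "spin": 0}
    - {"offset": [0, 0, 0.06], "spin": 0}
    - {"offset": [0, 0, 0.06], "spin": 0}
    - {"offset": [0, 0, 0.06], "spin": 0}
    - {"offset": [0, 0, 0.04], "spin": 0}
    - {"offset": [0, 0, 0], "spin": 0}
    - {"offset": [0, 0, 0], "spin": 0}

```text
t: 9.05
ee_pos: [0.4667, 0.1977, 0.2554]
orientation: [0.191, 0.982, 0.001, 0.002]
force: [-0.4, -0.1, -0.6]
width: 0.6
```

```bash
python3 - <<'E'
from h import *
o=observe(); print(o["t"],o["ee_pos"],o["force"],o["width"])
s=snapshot("wrist"); cv2.imwrite("pics/w5.png",s["frame"]); P=cloud(s); np.save("w5P.npy",P)
c=fitcircle(P,(.466,.1973))[0]; print(c)
lipbar(P,(.466,.1973))
E
```

```text
9.05 [0.46673962 0.19766684 0.25544791] [-0.411866   -0.11331147 -0.57165127] 0.599637926164092
[0.46641144 0.19663352 0.05699734]
lip n 862 z [0.0348 0.0363 0.0505]
 rect c (538.9772338867188, 167.10133361816406) size (39.171546936035156, 38.11741638183594) ang 67.72148132324219
 lip centre angle -22.480232291778112
 bar c-rel [-0.0056  0.0018] pca -202.1337130487026 rect (10.467843055725098, 51.569698333740234) 67.91024017333984
 open n 147 mean -22.500927525709244 pct [-40.8 -22.9  -4.3]
```

View pics/w5.png

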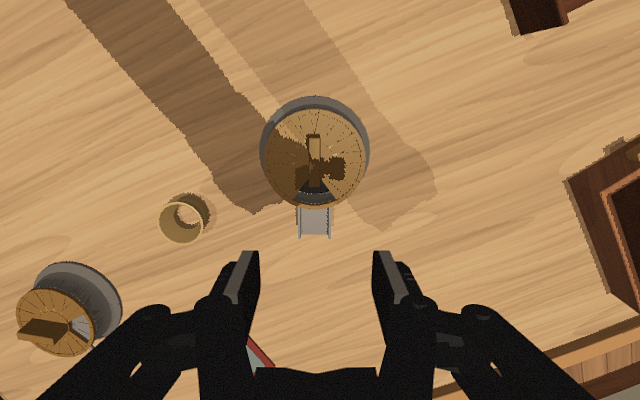

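The bar, opening and lip (px 315, 130–235) now lie in one line, measured at bar −22.1°, opening −22.5° and lip −22.3°. The gripper is clear, so I'll hand in.

```bash
python3 - <<'E'
from h import *
s=snapshot("top"); P=cloud(s)
for t in("other_cap_opening","slide_mid","hood_mid"):
    for r in regions_of(s,t)[:1]: print(t,round(r["conf"],2),r["rect"],np.nanmedian(P[r["pixels"]],0).round(3))
print(job_done())
E
```

```text
other_cap_opening 0.97 [387.2, 208.0, 48.0, 48.4] [ 0.536 -0.228  0.056]
slide_mid 0.58 [309.4, 140.1, 39.6, 36.7] [ 0.728 -0.037  0.005]
hood_mid 0.8 [294.5, 246.3, 28.9, 24.6] [0.482 0.013 0.036]
the job is handed in; nothing more can be done
None
```

I gripped the bar on the cap of the reservoir with the broad lip and turned it about 35° counter-clockwise. I then let go, lifted clear and handed the job in at about 9 s.

- **Alignment:** the last wrist picture puts the bar at −22.1°, the opening at −22.5° and the lip between −22.1° and −22.5°. They agree to within about half a degree, which is about what the measurement can resolve.
- **Missed first grasp:** the fingers first closed on empty air above the bar. Both cameras showed the real fingertips about 42 mm higher than the reported TCP. I went by the cameras, lowered the arm 40 mm further and gripped the bar on the second try.
- **Forces:** the largest force reported at the end of any move was about 7 N.
- **Other things:** from above, the other reservoir, the slide and the hood are where they started, to within detector noise of 4 mm or less. I checked the other cap's position but did not re-measure its angle; the arm never went near it while low.

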